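# Fill the sweet jar from a thin plastic scoop

## Task

Lift the thin plastic scoop off the scale by its handle with a light grip that does not crack it, pour all five sweets through the funnel into the jar without touching the sweets or knocking the funnel, then lay the empty scoop flat on the middle of the scale's pan again. Set it down gently: do not drop it or press hard on the pan. Leave everything else where it stands.

Things in the scene. Friction and masses are not known exactly. Their poses are not given: they have to be found in the camera images.
- scoop: white thin plastic scoop, about 80 g: tray 82 mm long (x), 66 mm wide, side walls 28 mm high. Origin under the tray, on its underside; z up. Floor 3 mm thick, flat from x = +35 to -20 mm, then rising at 18 degrees to the open pouring lip at its -x end. Level handle on the +x end, x = 36 to 120 mm. It cracks if gripped with more than about 50 N: grip with 20 to 30 N
- scoop_grip (a point): middle of the scoop's handle, where to grip it: the handle bar is 14 mm wide (scoop y) and 12 mm high (z), 84 mm long along scoop x; this point is in its centre, 28 mm above the scoop's underside and 80 mm behind the scoop's origin. Axes as the scoop's
- scoop_lip (a point): middle of the scoop's open pouring lip, 48 mm in front (-x) of the scoop's origin, 12 mm above its underside
- scale: white bench scale, fixed to the table: case 150 mm (x) by 140 mm (y), 38 mm high, with a display strip on its -x side; origin under its centre at table height, z up
- pan_top (a point): centre of the top face of the scale's square steel pan, 120 by 120 mm, 56 mm above the table, over the middle of the case
- scale_pan (a joint): how far the scale's sprung pan is pushed down, m: about 2 N per mm; 0 when empty; the scoop with sweets sinks it under 1 mm. The load cell is overloaded beyond 7 mm (about 14 N)
- filler: filling stand, fixed: white base plate 150 by 130 mm, 12 mm thick; on it a narrow glass jar (64 mm outside, 56 mm inside, 93 mm tall) and over the jar a wide aluminium funnel, held by a low post on the +x side (72 mm from the jar's axis, top 132 mm above the table). Origin on the jar's axis at table height; z up
- funnel_mouth (a point): centre of the funnel's open mouth at rim height: 160 mm above the table; the mouth is 136 mm across outside (130 mm inside), narrowing 46 mm further down to a spout of 47 mm inside diameter that opens into the jar
- jar_floor (a point): centre of the jar's inner floor, 17 mm above the table; the funnel's spout ends 81 mm above it
- sweet1_center (a point): centre of one of the five round green boiled sweets (balls 20 mm in diameter, 10 g) that lie loose in the scoop
- sweet2_center (a point): centre of one of the five round green boiled sweets (balls 20 mm in diameter, 10 g) that lie loose in the scoop
- sweet3_center (a point): centre of one of the five round green boiled sweets (balls 20 mm in diameter, 10 g) that lie loose in the scoop
- sweet4_center (a point): centre of one of the five round green boiled sweets (balls 20 mm in diameter, 10 g) that lie loose in the scoop
- sweet5_center (a point): centre of one of the five round green boiled sweets (balls 20 mm in diameter, 10 g) that lie loose in the scoop
- vial1: small glass vial with rubber stopper, 24 mm diameter, 50 mm tall, upright, loose; to be left alone; origin under its centre
- vial2: another such vial, to be left alone
- beaker: glass beaker, 70 mm diameter, 80 mm tall, loose, to be left alone; origin under its centre
- gift_box: flat gold gift box 160 by 70 by 28 mm, loose, to be left alone; origin under its centre
- spoon: steel spoon 170 mm long lying on the table, to be left alone
- sweet1: sweet 1 itself, the 20 mm ball round point sweet1_center (this origin is a point on its surface that turns as it rolls)
- sweet2: sweet 2 itself, the 20 mm ball round point sweet2_center (this origin is a point on its surface that turns as it rolls)
- sweet3: sweet 3 itself, the 20 mm ball round point sweet3_center (this origin is a point on its surface that turns as it rolls)
- sweet4: sweet 4 itself, the 20 mm ball round point sweet4_center (this origin is a point on its surface that turns as it rolls)
- sweet5: sweet 5 itself, the 20 mm ball round point sweet5_center (this origin is a point on its surface that turns as it rolls)
There are look-alikes about, which are no part of the job. Leave any orange or red look-alike of the scoop alone.

How it is judged:
By the outcome, as a careful person would: the job done as asked, in the order asked, and still so for the second after the job is handed in, with the robot touching nothing.
It also fails if it takes over 72 s, if anything falls off the work surface, if the arm or the gripper's body presses on something with over 40 N, if the wrist force passes 120 N, or if a joint passes its speed limit or range.

## Robot

A 6-joint arm with a two-finger parallel gripper is mounted at the origin on the work surface. World frame = base frame: x ahead of the robot, y to its left, z up, the work surface at z = 0. Lengths are in m, angles in rad, forces in N, time in s.
With the tool pointing down it reaches from about 0.425 to 0.95 m from the base axis. Payload 3.5 kg.
Tool frame: the origin (TCP) lies between the finger pads; the fingertips stand 19 mm ahead of it and the grasp point (between the pads) is the TCP; z points along the fingers, y is the line along which they close (so a half turn about z gives the same grasp; the last joint's range is limited). The gripper opens to 85 mm and grips with 20 to 120 N. Pads are 22 mm wide; open, the fingers measure 114 mm over their backs; the gripper's body (76 mm by 85 mm) begins 54 mm behind the grasp point. The pads swing forward as they close: fully open they stand 13 mm farther back than shut.
Start: joints at [-1.344, 0.286, 1.577, -0, 1.279, -0.15], TCP at [0.248, -0.628, 0.25] pointing down, gripper open.
Joint ranges: [-2.77, 2.77], [-0.9, 2.22], [0.21, 2.48], [-1.53, 4.67], [0.24, 2.81], [-2.84, 2.84]. Speed limits (rad/s): [2.79, 2.79, 3.14, 3.14, 3.14, 3.14].

## Interface

Orientations are given as a unit quaternion [x, y, z, w].
In Python, from plant import monitor, eyes, ctrl gives the robot as it stands.
- The arm moves only by the shell command python3 -m handwheel 'ROWS' [FORCE]. ROWS is JSON, a list of rows, each a list of 7 numbers: the shift along the tool's x, y, z in units of 40 cm (1.0 is 40 cm), then the turn, a rotation vector about the tool's x, y, z in units of pi rad (1.0 is pi rad), then the opening, from -1 (shut) to 1 (fully open). A call has 1 to 12 rows; each row is the pose to reach, as a shift and turn from the pose commanded when the call began, along the tool's axes at that moment, turning the shorter way round; what a row does not reach only later rows make up. A row lasts 1/8 s, in which the tool goes at most 62.5 mm and 10.7 degrees, less where a joint would pass 70% of its speed; a pose out of reach is approached as far as the arm can. A call with a number of a shift or a turn outside -1 to 1 is refused whole. A call with a gripper value outside its range is refused whole. The fingers move at their own pace and stop on an object; FORCE is the grip in N (left out, the last holds). Time passes only in rows, so rows that repeat a pose let the fingers close. It gives the time, the measured TCP pose, the force, the opening and the grip force at its end, in the units of the state.
- monitor.get_state(): the state, without advancing time (a new reading comes with each control period).
- eyes.read_camera(name): name is "scene" or "top"; returns the picture (384x512x3 uint8, red, green, blue); there is no depth.
- eyes.camera_params(name): a dict with "K" (3x3 intrinsics, pixels), "k1" (the pictures are not rectified: a ray, as slopes to the right and down, at radius r is drawn at 1 + k1 r^2 times it, then the intrinsics apply), "R" (3x3) and "t" (3): a world point X has camera coordinates R X + t. Camera axes: x right, y down, z forward; pixel columns grow to the right and rows downward; lengths in m; the calibration is good to about 2 mm. A picture is of the moment at which its call begins. camera_params takes no time and is no camera call.
- ctrl.sign_off(): hands the job in; it is judged then, once.
The state is a dict: "time": time; "qpos": joint angles; "dq": joint speeds; "joint_efforts": joint torques, N m; "eef_pos": TCP position; "tcp_rot": TCP orientation; "contact_force": force on the tool from outside, world axes, zero at the start; "wrist_torque": the same for the moment, N m; "opening": opening from 0.0 (shut) to 1.0 (fully open); "finger_force": force on a finger pad.
Only numpy, scipy, OpenCV 4.12 (cv2) and the standard library are available. Lean on these libraries where they do the work, as an engineer would, in place of code of your own. Each camera call takes 0.05 s, during which the arm holds its last target. There are 200 camera calls.

## Working session

There is one attempt and no reset: what is moved stays moved. The work goes in short steps, Python scripts to look and compute and a shell command to move; the robot and the scene stay as the last step left them, time stands still between calls to the robot, and variables do not carry over. Pictures are saved under pics/ and viewed, at most 11 in all, crops included, and the job is handed in when it is done.

```bash
mkdir -p pics; ls
python3 - <<'E'
from plant import monitor, eyes
import cv2
print(monitor.get_state())
for n in("scene","top"):
    cv2.imwrite(f"pics/{n}0.png",eyes.read_camera(n)[:,:,::-1]); print(n,eyes.camera_params(n))
E
```

```text
pics
{'time': 0.0, 'qpos': array([-1.34400245e+00,  2.87184211e-01,  1.57818662e+00, -1.54778528e-05,
        1.27860119e+00, -1.50014164e-01]), 'dq': array([ 0.00023981, -0.00081248, -0.00077102, -0.00083832, -0.00086755,
        0.00054553]), 'joint_efforts': array([-2.92915893e-04, -4.05988312e+01, -2.92622244e+01, -2.15393629e-04,
        5.89878924e-03, -6.73389025e-06]), 'eef_pos': array([ 0.2482442 , -0.62703013,  0.24892956]), 'tcp_rot': array([ 9.82303285e-01,  1.87293464e-01, -5.30633337e-05, -1.18852214e-03]), 'contact_force': array([0.25024131, 0.27883625, 0.04441508]), 'wrist_torque': array([ 0.00347825,  0.00065151, -0.03319306]), 'finger_force': 0.0, 'opening': 0.9984386449553262}
scene {'K': array([[394.95763609,   0.        , 253.81591202],
       [  0.        , 394.95763609, 193.5937263 ],
       [  0.        ,   0.        ,   1.        ]]), 'k1': -0.0024138809335612675, 'R': array([[ 0.03264912,  0.99932713,  0.01671276],
       [ 0.56837502, -0.00480967, -0.82275556],
       [-0.82212157,  0.03636136, -0.56814961]]), 't': array([-0.04648182, -0.184203  ,  1.5646109 ])}
top {'K': array([[436.5933683 ,   0.        , 253.34224673],
       [  0.        , 436.5933683 , 187.14317291],
       [  0.        ,   0.        ,   1.        ]]), 'k1': -0.10493160122667963, 'R': array([[-0.02854954, -0.99957128,  0.00649483],
       [-0.99749686,  0.02806858, -0.0649013 ],
       [ 0.06469117, -0.00833148, -0.99787055]]), 't': array([0.02542995, 0.4839621 , 1.48468696])}
```

View pics/scene0.png

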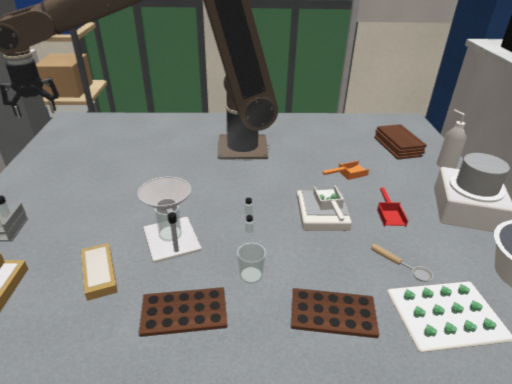

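View pics/top0.png

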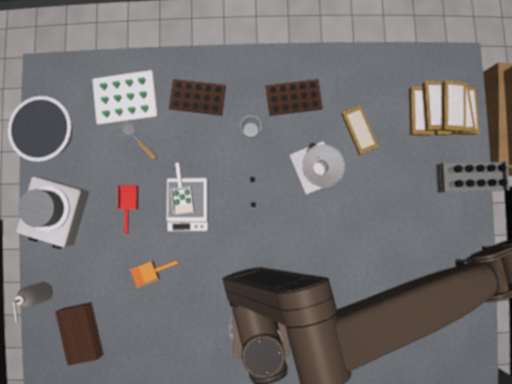

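The white scoop is on the scale at top (182,195) and scene (325,203). There are two look-alikes: orange at top (147,273) and red at top (128,203). Only the white one on the scale fits the description. I'll confirm it in an enlarged crop, with the funnel beside it.

Run:
```python
import cv2, numpy as np
t=cv2.imread("pics/top0.png"); s=cv2.imread("pics/scene0.png")
f=lambda im,x,y,w,h,k:cv2.resize(im[y:y+h,x:x+w],None,fx=k,fy=k,interpolation=cv2.INTER_CUBIC)
a=np.hstack([f(t,150,155,66,50*3//2,6),f(t,280,132,66,75,6)])   # top crops x6
cv2.imwrite("pics/c1.png",a)
b=np.hstack([f(s,290,175,66,60,6),f(s,130,175,66,60,6)])
cv2.imwrite("pics/c2.png",b)
```

```text
(no output)
```

View pics/c1.png

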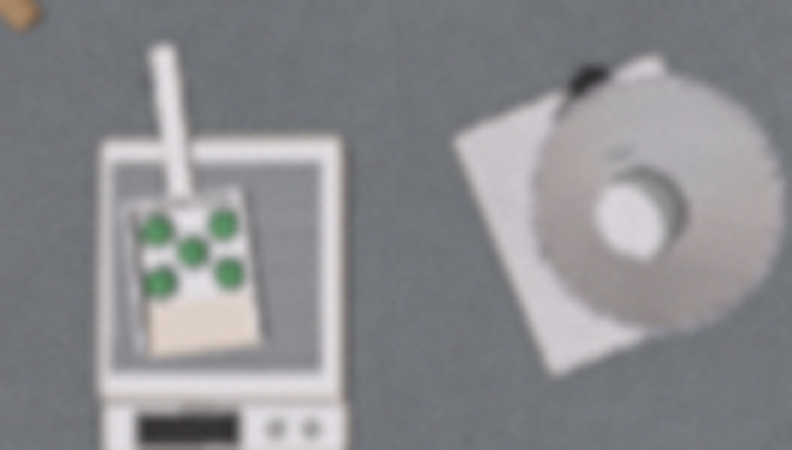

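View pics/c2.png

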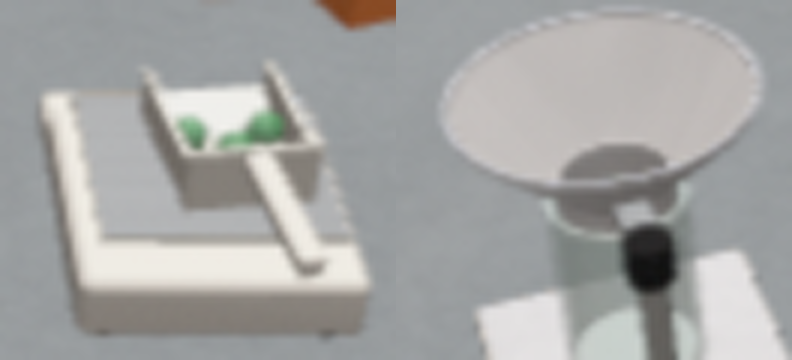

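Crop 1 shows the white scoop with five green balls, handle end at top px (177,162), handle root at (180,188), and lip at about (184,213). The funnel rim is centred at about (324,165.5). The red and orange scoops are outside the crop, so the white one is confirmed. I'll fit poses now.

```bash
cat > h.py <<'E'
import numpy as np, cv2
from scipy.optimize import least_squares
from scipy.spatial.transform import Rotation as Ro
from plant import monitor, eyes
P={n:eyes.camera_params(n) for n in("scene","top")}
def proj(n,X):
    p=P[n]; return cv2.projectPoints(np.atleast_2d(np.float64(X)),cv2.Rodrigues(p["R"])[0],p["t"],p["K"],np.array([p["k1"],0,0,0.]))[0][:,0]
def ray(n,uv,z):
    p=P[n]; q=cv2.undistortPoints(np.float64([[uv]]),p["K"],np.array([p["k1"],0,0,0.]))[0,0]
    C=-p["R"].T@p["t"]; d=p["R"].T@np.r_[q,1]; return C+d*(z-C[2])/d[2]
E
python3 - <<'E'
from h import *
T=lambda a:np.array([(150+(x)/6-.4,155+y/6-.4) for x,y in a])
S=lambda a:np.array([(290+x/6-.4,175+y/6-.4) for x,y in a])
for n in P: print(n,-P[n]["R"].T@P[n]["t"])
# scale pan (top face z .0553) corners
pan=[ray("top",u,.0555) for u in T([(110,162),(321,162),(321,374),(110,374)])]; print("pan",np.round(pan,4),np.mean(pan,0))
case=[ray("top",u,.038) for u in T([(100,138),(343,138)])]; print("case",np.round(case,4))
h=T([(162,45),(179,193)]); a,b=[ray("top",u,.0893) for u in h]; print("handle",a,b,np.linalg.norm(a-b),np.degrees(np.arctan2(*(a-b)[1::-1])))
sc=S([(312,265),(262,155)]); a,b=[ray("scene",u,.0893) for u in sc]; print("handle scene",a,b,np.degrees(np.arctan2(*(a-b)[1::-1])))
for c in [(157,230),(223,224),(193,251),(159,283),(230,272)]: print(ray("top",T([c])[0],.0685))
# funnel rim: bounding boxes both views
th=np.linspace(0,2*np.pi,181)
def box(n,c): 
    q=proj(n,np.c_[c[0]+.068*np.cos(th),c[1]+.068*np.sin(th),0*th+.16]); return np.r_[q.min(0),q.max(0)]
bt=np.r_[280+(535-396)/6,132+70/6,280+(785-396)/6,132+332/6]-.4
bs=np.r_[130+(441-396)/6,175+9/6,130+(764-396)/6,175+190/6]-.4
for k in("top","scene","both"):
    f=lambda c:np.r_[(box("top",c)-bt)*(k!="scene"),(box("scene",c)-bs)*(k!="top")]
    r=least_squares(f,[.5,-.2]); print(k,r.x,np.round(r.fun,1))
print("vials",ray("top",(253,179.5),.05),ray("top",(253.5,204.5),.05),"beaker",ray("top",(251,127),.08),"giftbox",ray("top",(360,130),.028))
# post top seen in top crop (590,78)
print("post",ray("top",(280+(590-396)/6-.4,132+80/6-.4),.132))
E
```

```text
scene [ 1.39251434 -0.0113268   0.73815586]
top [0.38743055 0.02420455 1.51277   ]
pan [[0.5086 0.2981 0.0555]
 [0.5052 0.1798 0.0555]
 [0.3871 0.1823 0.0555]
 [0.3902 0.3001 0.0555]] [0.44780208 0.24008198 0.0555    ]
case [[0.5239 0.3069 0.038 ]
 [0.5199 0.1689 0.038 ]]
handle [0.56928594 0.26217835 0.0893    ] [0.48775386 0.2541598  0.0893    ] 0.08192543252698878 5.616887605555493
handle scene [0.57352092 0.26025256 0.0893    ] [0.48965384 0.25461469 0.0893    ] 3.8458519168852567
[0.46905156 0.2701142  0.0685    ]
[0.47135524 0.2333904  0.0685    ]
[0.45687498 0.25032189 0.0685    ]
[0.43969923 0.26952768 0.0685    ]
[0.44470317 0.23002297 0.0685    ]
top [ 0.53828856 -0.20896601] [-0.8  0.2  0.8 -0.2 -0.   0.  -0.  -0. ]
scene [ 0.53948472 -0.20577227] [-0.  -0.  -0.  -0.   0.1  0.3 -0.1 -0.2]
both [ 0.5384657  -0.20714193] [-1.3  0.2  0.2 -0.3 -0.3  0.1 -0.6 -0.5]
vials [0.50802936 0.01240646 0.05      ] [0.42401067 0.01312662 0.05      ] beaker [0.68085422 0.01430566 0.08      ] giftbox [ 0.67198719 -0.36400031  0.028     ]
post [ 0.6070344  -0.17870042  0.132     ]
```

```bash
cat >> h.py <<'E'
def Rt(yaw,tilt=0): return Ro.from_euler("z",yaw,degrees=True)*Ro.from_euler("y",-tilt,degrees=True)*Ro.from_matrix(np.diag([1.,-1,-1]))
def state():
    s=monitor.get_state(); return s["eef_pos"],Ro.from_quat(s["tcp_rot"])
def rel(p,R,p0,R0):   # units of the move rows
    return np.r_[R0.inv().apply(np.asarray(p)-p0)/.4,(R0.inv()*R).as_rotvec()/np.pi]
def show(targets,start=None):
    p0,R0=start or state()
    for p,R in targets: print(np.round(rel(p,R,p0,R0),4).tolist())
E
python3 - <<'E'
from h import *
w=(np.array([.48,-.26,.28]),Rt(5)); show([w]); w2=(np.array([.50,.10,.27]),Rt(5)); show([w2],w); show([([.532,.258,.16],Rt(5))],w2)
E
```

```text
[0.8764, -0.6404, -0.0758, -0.0007, 0.0, 0.0922]
[0.1282, -0.8922, 0.025, 0.0, 0.0, 0.0]
[0.1141, -0.3865, 0.275, 0.0, 0.0, 0.0]
```

```bash
A='[0.876,-0.64,-0.076,-0.0007,0,0.092,0]'; unset A
python3 -m handwheel '[[0.876,-0.64,-0.076,-0.0007,0,0.092,0],[0.876,-0.64,-0.076,-0.0007,0,0.092,0],[0.876,-0.64,-0.076,-0.0007,0,0.092,0],[0.876,-0.64,-0.076,-0.0007,0,0.092,0],[0.876,-0.64,-0.076,-0.0007,0,0.092,0],[0.876,-0.64,-0.076,-0.0007,0,0.092,0],[0.876,-0.64,-0.076,-0.0007,0,0.092,0],[0.876,-0.64,-0.076,-0.0007,0,0.092,0],[0.876,-0.64,-0.076,-0.0007,0,0.092,0],[0.876,-0.64,-0.076,-0.0007,0,0.092,0]]' 25
python3 -m handwheel '[[0.128,-0.892,0.025,0,0,0,0],[0.128,-0.892,0.025,0,0,0,0],[0.128,-0.892,0.025,0,0,0,0],[0.128,-0.892,0.025,0,0,0,0],[0.128,-0.892,0.025,0,0,0,0],[0.128,-0.892,0.025,0,0,0,0],[0.128,-0.892,0.025,0,0,0,0],[0.128,-0.892,0.025,0,0,0,0],[0.128,-0.892,0.025,0,0,0,0]]'
python3 -m handwheel '[[0.114,-0.386,0.275,0,0,0,0],[0.114,-0.386,0.275,0,0,0,0],[0.114,-0.386,0.275,0,0,0,0],[0.114,-0.386,0.275,0,0,0,0],[0.114,-0.386,0.275,0,0,0,0],[0.114,-0.386,0.275,0,0,0,0],[0.114,-0.386,0.275,0,0,0,0],[0.114,-0.386,0.275,0,0,0,0]]'
python3 - <<'E'
from h import *
s=monitor.get_state(); print(s["qpos"],s["eef_pos"],s["time"])
p,R=state(); print((Rt(5).inv()*R).as_rotvec()*57.3)
show([([.532,.258,.083],Rt(5))])
cv2.imwrite("pics/s1.png",eyes.read_camera("scene")[:,:,::-1])
im=cv2.imread("pics/s1.png")
a=cv2.resize(im[120:240,270:370],None,fx=5,fy=5,interpolation=cv2.INTER_CUBIC); cv2.imwrite("pics/c3.png",a)
E
```

```text
time: 1.35
eef_pos: [0.4793, -0.2617, 0.2803]
tcp_rot: [0.999, 0.043, -0.0, 0.001]
contact_force: [0.2, -0.3, -0.6]
opening: 0.497
finger_force: 0.0
time: 2.48
eef_pos: [0.5, 0.0976, 0.2699]
tcp_rot: [0.999, 0.043, 0.0, 0.001]
contact_force: [-0.6, -0.2, 0.9]
opening: 0.501
finger_force: 0.0
time: 3.48
eef_pos: [0.5322, 0.2562, 0.1607]
tcp_rot: [0.999, 0.043, 0.001, 0.001]
contact_force: [0.6, 0.4, -0.2]
opening: 0.502
finger_force: 0.0
[ 0.27782391  0.1912706   1.86261404 -0.00248606  1.08600143  1.76317147] [0.5321748  0.2561727  0.16074391] 3.475
[-0.10518012  0.11999541  0.03787559]
[-0.0004, -0.0049, 0.1944, 0.0006, -0.0007, -0.0002]
```

View pics/c3.png

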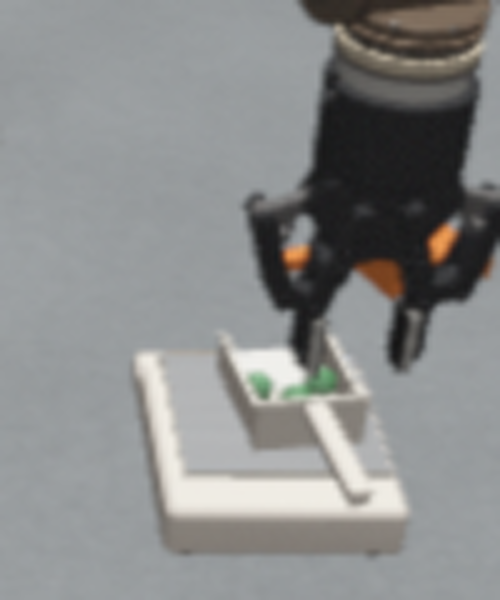

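The crop shows the open fingers at (307,340) and (405,350), straddling the white handle's line at (335,450), with nothing touching. I'll descend and grip at 25 N.

```bash
python3 -m handwheel '[[0,-0.005,0.05,0,0,0,0],[0,-0.005,0.1,0,0,0,0],[0,-0.005,0.15,0,0,0,0],[0,-0.005,0.18,0,0,0,0],[0,-0.005,0.194,0,0,0,0],[0,-0.005,0.194,0,0,0,0],[0,-0.005,0.194,0,0,0,0]]' 25
python3 -m handwheel '[[0,0,0,0,0,0,-0.3],[0,0,0,0,0,0,-0.5],[0,0,0,0,0,0,-0.6],[0,0,0,0,0,0,-0.8],[0,0,0,0,0,0,-1],[0,0,0,0,0,0,-1],[0,0,0,0,0,0,-1],[0,0,0,0,0,0,-1]]' 25
```

```text
time: 4.4
eef_pos: [0.5322, 0.2588, 0.0829]
tcp_rot: [0.999, 0.044, 0.001, 0.001]
contact_force: [0.9, 0.3, 0.1]
opening: 0.5
finger_force: 0.0
time: 5.4
eef_pos: [0.5316, 0.2587, 0.0821]
tcp_rot: [0.999, 0.044, 0.0, 0.001]
contact_force: [-0.2, -0.9, -0.2]
opening: 0.164
finger_force: 25.6
```

```bash
python3 -m handwheel '[[0,0,-0.004,0,0,0,-1],[0,0,-0.012,0,0,0,-1],[0,0,-0.024,0,0,0,-1],[0,0,-0.05,0,0,0,-1],[0,0,-0.09,0,0,0,-1],[0,0,-0.14,0,0,0,-1],[0,0,-0.19,0,0,0,-1],[0,0,-0.24,0,0,0,-1],[0,0,-0.28,0,0,0,-1],[0,0,-0.305,0,0,0,-1],[0,0,-0.315,0,0,0,-1],[0,0,-0.32,0,0,0,-1]]' 25
python3 - <<'E'
from h import *
cv2.imwrite("pics/s2.png",eyes.read_camera("scene")[:,:,::-1])
im=cv2.imread("pics/s2.png"); t=eyes.read_camera("top")[:,:,::-1]
a=np.hstack([cv2.resize(im[110:230,270:370],None,fx=4,fy=4,interpolation=cv2.INTER_CUBIC),cv2.resize(t[130:250,140:240],None,fx=4,fy=4,interpolation=cv2.INTER_CUBIC)]); cv2.imwrite("pics/c4.png",a)
p,R=state(); print(p)
# carry and pour geometry
F=np.array([.5385,-.2075])
def tcp(lip,yaw,tilt,g=np.array([.1285,0,.016])):
    return np.array(lip)+(Ro.from_euler("z",yaw,degrees=True)*Ro.from_euler("y",-tilt,degrees=True)).apply(g)
yaw=65; d=np.array([np.cos(np.radians(yaw)),np.sin(np.radians(yaw))])
lip=np.r_[F+d*.028,.19]
end=(tcp(lip,yaw,0),Rt(yaw)); print("pre-pour",end[0])
hi=end[0]+[0,0,.0]
N=36; s=np.linspace(0,1,N+1); s=s*s*(3-2*s)
# path: arc in polar coords about base
a0,a1=np.arctan2(p[1],p[0]),np.arctan2(hi[1],hi[0]); r0,r1=np.hypot(*p[:2]),np.hypot(*hi[:2])
pose=lambda k:(np.array([(r0+(r1-r0)*k)*np.cos(a0+(a1-a0)*k),(r0+(r1-r0)*k)*np.sin(a0+(a1-a0)*k),p[2]+(max(.235,hi[2])-p[2])*k]),Rt(5+(yaw-5)*k))
print(r0,r1,np.degrees([a0,a1]))
for c in range(3):
    print(c); st=(p,R) if c==0 else pose(s[12*c]); show([pose(s[12*c+j]) for j in range(3,13,3)],st)
E
```

```text
time: 6.9
eef_pos: [0.5312, 0.2588, 0.2096]
tcp_rot: [0.999, 0.044, -0.0, 0.001]
contact_force: [-0.8, 0.4, -1.7]
opening: 0.163
finger_force: 25.3
[0.53121009 0.25882764 0.20947082]
pre-pour [ 0.60463976 -0.06566283  0.206     ]
0.5909110829882305 0.6081947421072982 [25.97726858 -6.19793337]
0
[0.0065, 0.015, -0.0012, 0.0008, 0.0002, -0.0064]
[0.0238, 0.0568, -0.0046, 0.0008, 0.0003, -0.0245]
[0.0475, 0.1211, -0.0097, 0.0007, 0.0003, -0.0519]
[0.0729, 0.2033, -0.0161, 0.0007, 0.0003, -0.0863]
1
[-0.0032, 0.0979, -0.0075, 0.0, 0.0, -0.039]
[-0.0136, 0.2016, -0.0154, 0.0, 0.0, -0.0802]
[-0.0312, 0.3046, -0.0233, 0.0, 0.0, -0.1215]
[-0.0545, 0.4009, -0.0307, 0.0, 0.0, -0.1605]
2
[-0.063, 0.0608, -0.0066, 0.0, 0.0, -0.0343]
[-0.1159, 0.1067, -0.0118, 0.0, 0.0, -0.0617]
[-0.1521, 0.1357, -0.0153, 0.0, 0.0, -0.0799]
[-0.1654, 0.146, -0.0165, 0.0, 0.0, -0.0864]
```

View pics/c4.png

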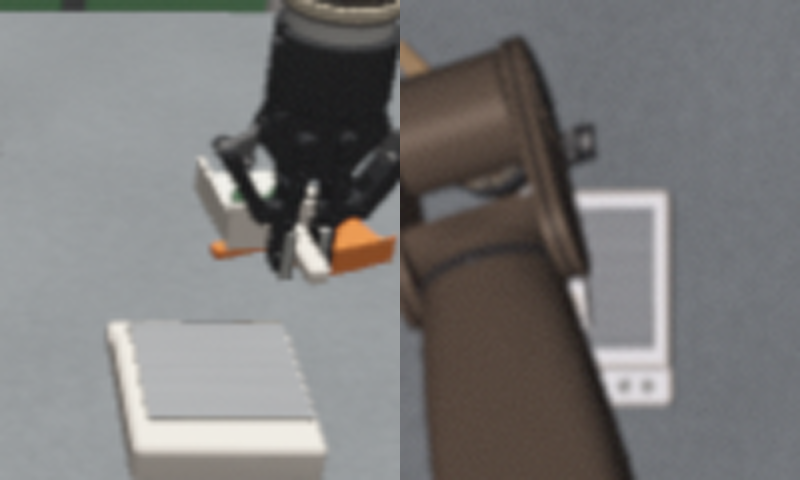

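The crop shows the scoop lifted level in the fingers, handle at (310,255), sweets inside at (245,190), and the scale pan clear. I'll carry it to the funnel along a smooth path.

```bash
python3 -m handwheel '[[0.001,0.002,0,0,0,-0.001,-1],[0.003,0.007,0,0,0,-0.003,-1],[0.0065,0.015,-0.001,0,0,-0.0064,-1],[0.011,0.026,-0.002,0,0,-0.011,-1],[0.017,0.04,-0.003,0,0,-0.017,-1],[0.024,0.057,-0.0045,0,0,-0.0245,-1],[0.0315,0.076,-0.006,0,0,-0.033,-1],[0.0395,0.098,-0.008,0,0,-0.042,-1],[0.0475,0.121,-0.01,0,0,-0.052,-1],[0.056,0.147,-0.012,0,0,-0.063,-1],[0.0645,0.1745,-0.014,0,0,-0.0745,-1],[0.073,0.203,-0.016,0,0,-0.086,-1]]' 25
python3 -m handwheel '[[-0.001,0.032,-0.0025,0,0,-0.013,-1],[-0.002,0.065,-0.005,0,0,-0.026,-1],[-0.0032,0.098,-0.0075,0,0,-0.039,-1],[-0.006,0.132,-0.01,0,0,-0.0525,-1],[-0.0095,0.167,-0.013,0,0,-0.0665,-1],[-0.0136,0.2016,-0.0154,0,0,-0.08,-1],[-0.019,0.236,-0.018,0,0,-0.094,-1],[-0.025,0.2705,-0.0205,0,0,-0.108,-1],[-0.031,0.3046,-0.0233,0,0,-0.1215,-1],[-0.0385,0.338,-0.026,0,0,-0.135,-1],[-0.0465,0.37,-0.0285,0,0,-0.148,-1],[-0.0545,0.401,-0.031,0,0,-0.1605,-1]]' 25
python3 -m handwheel '[[-0.023,0.022,-0.0025,0,0,-0.0125,-1],[-0.044,0.042,-0.0045,0,0,-0.024,-1],[-0.063,0.061,-0.0066,0,0,-0.0343,-1],[-0.082,0.078,-0.0085,0,0,-0.0445,-1],[-0.1,0.093,-0.0105,0,0,-0.0535,-1],[-0.116,0.107,-0.012,0,0,-0.0617,-1],[-0.13,0.118,-0.0133,0,0,-0.069,-1],[-0.142,0.1275,-0.0144,0,0,-0.075,-1],[-0.152,0.1357,-0.0153,0,0,-0.08,-1],[-0.159,0.141,-0.016,0,0,-0.083,-1],[-0.1635,0.1445,-0.0163,0,0,-0.0855,-1],[-0.165,0.146,-0.0165,0,0,-0.0864,-1]]' 25
python3 - <<'E'
from h import *
p,R=state(); s=monitor.get_state(); print(s["qpos"],p,(Rt(65).inv()*R).as_rotvec()*57.3)
im=eyes.read_camera("scene")[:,:,::-1]; t=eyes.read_camera("top")[:,:,::-1]
cv2.imwrite("pics/s3.png",im); cv2.imwrite("pics/t3.png",t)
a=np.hstack([cv2.resize(im[120:220,130:230],None,fx=4,fy=4,interpolation=cv2.INTER_CUBIC),cv2.resize(t[110:210,250:350],None,fx=4,fy=4,interpolation=cv2.INTER_CUBIC)]); cv2.imwrite("pics/c5.png",a)
E
```

```text
time: 8.5
eef_pos: [0.568, 0.1799, 0.2167]
tcp_rot: [0.984, 0.179, 0.0, 0.001]
contact_force: [-0.4, -0.4, -0.8]
opening: 0.158
finger_force: 25.3
time: 10.0
eef_pos: [0.6035, 0.0219, 0.2294]
tcp_rot: [0.908, 0.419, -0.0, 0.001]
contact_force: [0.1, -0.4, -1.6]
opening: 0.158
finger_force: 25.3
time: 11.5
eef_pos: [0.6048, -0.0653, 0.2361]
tcp_rot: [0.844, 0.537, -0.0, 0.001]
contact_force: [-0.2, -0.4, -1.2]
opening: 0.16
finger_force: 25.3
[-0.27355504  0.15284153  1.76048988 -0.00191756  1.22729628  0.16404445] [ 0.60482683 -0.06534308  0.23614392] [-0.07138957 -0.09310139  0.03565432]
```

View pics/c5.png

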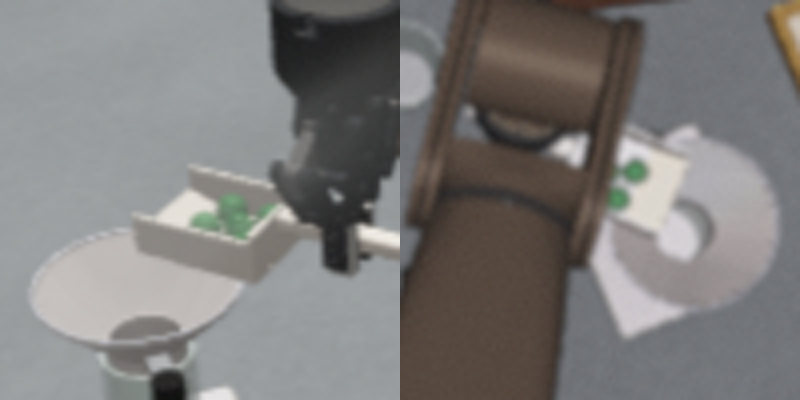

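The left crop shows all five sweets in the tray at (235,215), with the lip over the funnel mouth. The right crop shows the lip corners at (688,162) and (653,235), just short of the spout hole at (685,230). Next I'll check the lip position and compute the pour.

Run:
```python
from h import *
print(ray("top",(317.2,159.2),.225), "spout",ray("top",(321,167.5),.11))
p,R=state(); F=np.array([.5385,-.2075]); g=np.array([.1285,0,.016]); yaw=65
S=lambda th:Ro.from_euler("z",yaw,degrees=True)*Ro.from_euler("y",-th,degrees=True)
lip0=p-S(0).apply(g); print("lip",lip0)
pose=lambda th:(lip0+[0,0,-.034*min(th/24,1)]+S(th).apply(g),Rt(yaw,th))
st=(p,R)
for c in ([2,4,6,8,10,12,14,16,18,20,22,24],[26,28,30,32,34,36,38,40,42,44],[47,50,53,56,59,62,65]):
    show([pose(t) for t in c],st); print(pose(c[-1])[0]); st=pose(c[-1])
```

```text
[ 0.54895272 -0.17909837  0.225     ] spout [ 0.5359841  -0.20856021  0.11      ]
lip [ 0.55055218 -0.18173714  0.2201714 ]
[-0.0016, 0.0, -0.0041, 0.0004, 0.0116, -0.0002]
[-0.0036, 0.0, -0.0081, 0.0004, 0.0227, -0.0002]
[-0.006, 0.0, -0.0121, 0.0004, 0.0339, -0.0002]
[-0.0087, 0.0, -0.016, 0.0004, 0.045, -0.0002]
[-0.0119, 0.0, -0.0197, 0.0004, 0.0561, -0.0002]
[-0.0154, 0.0, -0.0234, 0.0004, 0.0672, -0.0002]
[-0.0193, 0.0, -0.0269, 0.0004, 0.0783, -0.0002]
[-0.0235, 0.0001, -0.0303, 0.0005, 0.0894, -0.0002]
[-0.0281, 0.0001, -0.0335, 0.0005, 0.1005, -0.0002]
[-0.0331, 0.0001, -0.0366, 0.0005, 0.1116, -0.0002]
[-0.0384, 0.0001, -0.0395, 0.0005, 0.1227, -0.0002]
[-0.0441, 0.0001, -0.0421, 0.0005, 0.1339, -0.0001]
[ 0.59741328 -0.08124319  0.25305378]
[-0.0016, 0.0, -0.0112, 0.0, 0.0111, 0.0]
[-0.0036, -0.0, -0.0223, -0.0, 0.0222, 0.0]
[-0.0059, -0.0, -0.0334, 0.0, 0.0333, 0.0]
[-0.0087, -0.0, -0.0443, -0.0, 0.0444, 0.0]
[-0.0118, -0.0, -0.0552, 0.0, 0.0556, -0.0]
[-0.0153, -0.0, -0.0659, 0.0, 0.0667, 0.0]
[-0.0192, 0.0, -0.0765, -0.0, 0.0778, 0.0]
[-0.0235, -0.0, -0.087, 0.0, 0.0889, 0.0]
[-0.0281, -0.0, -0.0973, -0.0, 0.1, 0.0]
[-0.0331, -0.0, -0.1075, -0.0, 0.1111, 0.0]
[ 0.58491976 -0.10803562  0.28694443]
[-0.0025, -0.0, -0.0168, 0.0, 0.0167, 0.0]
[-0.0059, -0.0, -0.0334, 0.0, 0.0333, 0.0]
[-0.0102, -0.0, -0.0498, -0.0, 0.05, 0.0]
[-0.0153, -0.0, -0.0659, 0.0, 0.0667, 0.0]
[-0.0213, -0.0, -0.0818, -0.0, 0.0833, 0.0]
[-0.0281, -0.0, -0.0973, 0.0, 0.1, 0.0]
[-0.0357, 0.0, -0.1125, 0.0, 0.1167, 0.0]
[ 0.56737472 -0.14566109  0.30939384]
```

```bash
python3 -m handwheel '[[-0.0016,0,-0.004,0,0.0115,0,-1],[-0.0036,0,-0.008,0,0.0227,0,-1],[-0.006,0,-0.012,0,0.034,0,-1],[-0.0087,0,-0.016,0,0.045,0,-1],[-0.012,0,-0.0197,0,0.056,0,-1],[-0.0154,0,-0.0234,0,0.067,0,-1],[-0.0193,0,-0.027,0,0.078,0,-1],[-0.0235,0,-0.0303,0,0.0894,0,-1],[-0.028,0,-0.0335,0,0.1005,0,-1],[-0.033,0,-0.0366,0,0.1116,0,-1],[-0.0384,0,-0.0395,0,0.1227,0,-1],[-0.044,0,-0.042,0,0.134,0,-1]]' 25
python3 -m handwheel '[[-0.0016,0,-0.0112,0,0.0111,0,-1],[-0.0036,0,-0.0223,0,0.0222,0,-1],[-0.006,0,-0.0334,0,0.0333,0,-1],[-0.0087,0,-0.0443,0,0.0444,0,-1],[-0.0118,0,-0.0552,0,0.0556,0,-1],[-0.0153,0,-0.066,0,0.0667,0,-1],[-0.0192,0,-0.0765,0,0.0778,0,-1],[-0.0235,0,-0.087,0,0.089,0,-1],[-0.028,0,-0.0973,0,0.1,0,-1],[-0.033,0,-0.1075,0,0.111,0,-1]]' 25
python3 -m handwheel '[[-0.0025,0,-0.0168,0,0.0167,0,-1],[-0.006,0,-0.0334,0,0.0333,0,-1],[-0.01,0,-0.05,0,0.05,0,-1],[-0.0153,0,-0.066,0,0.0667,0,-1],[-0.0213,0,-0.082,0,0.0833,0,-1],[-0.028,0,-0.0973,0,0.1,0,-1],[-0.0357,0,-0.1125,0,0.1167,0,-1],[-0.0357,0,-0.1125,0,0.1167,0,-1],[-0.0357,0,-0.1125,0,0.1167,0,-1],[-0.0357,0,-0.1125,0,0.1167,0,-1]]' 25
python3 - <<'E'
from h import *
p,R=state(); s=monitor.get_state(); print(s["qpos"],p,(Rt(65,65).inv()*R).as_rotvec()*57.3)
im=eyes.read_camera("scene")[:,:,::-1]; t=eyes.read_camera("top")[:,:,::-1]
cv2.imwrite("pics/s4.png",im); cv2.imwrite("pics/t4.png",t)
a=np.hstack([cv2.resize(im[130:250,130:230],None,fx=4,fy=4,interpolation=cv2.INTER_CUBIC),cv2.resize(t[100:220,250:350],None,fx=4,fy=4,interpolation=cv2.INTER_CUBIC)]); cv2.imwrite("pics/c6.png",a)
E
```

```text
time: 13.1
eef_pos: [0.5973, -0.0814, 0.2531]
tcp_rot: [0.825, 0.525, 0.177, -0.112]
contact_force: [-0.3, 0.1, -0.6]
opening: 0.158
finger_force: 25.3
time: 14.35
eef_pos: [0.5847, -0.1083, 0.2871]
tcp_rot: [0.782, 0.498, 0.317, -0.201]
contact_force: [-0.3, 0.7, -0.6]
opening: 0.157
finger_force: 25.4
time: 15.6
eef_pos: [0.5674, -0.1454, 0.3097]
tcp_rot: [0.711, 0.454, 0.454, -0.288]
contact_force: [-0.2, -0.3, -0.8]
opening: 0.162
finger_force: 25.5
[-0.78316738  0.15966041  1.86720025  1.02767052  1.66037386 -0.56060763] [ 0.56735891 -0.14536643  0.30967627] [-0.06335995 -0.0073356  -0.09698365]
```

View pics/c6.png

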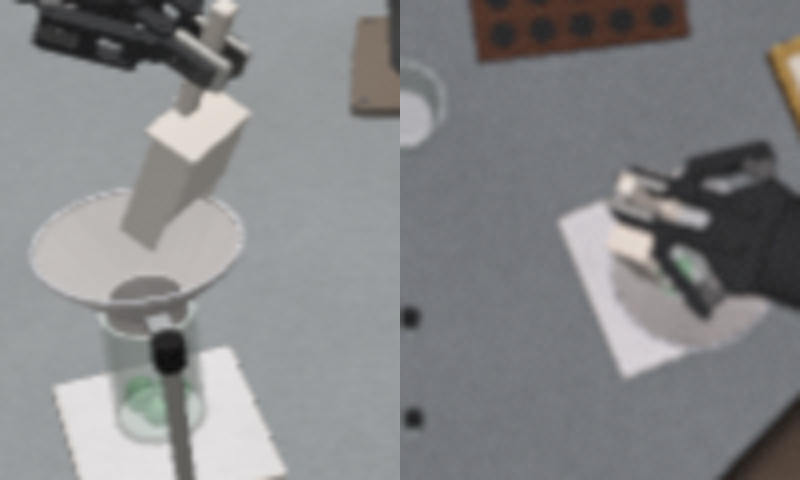

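The left crop shows the green sweets in the jar at (155,395), the scoop pointing straight down over the mouth, and the funnel undisturbed. I'll tilt back up, clear of the rim, then count.

Run:
```python
from h import *
p,R=state(); g=np.array([.1285,0,.016]); yaw=65
S=lambda th:Ro.from_euler("z",yaw,degrees=True)*Ro.from_euler("y",-th,degrees=True)
lip0=p-S(65).apply(g); print(lip0)
d=np.array([.423,.906,0])
pose=lambda th,k:(lip0+[0,0,.05*k]+d*.10*max(0,k-.4)/.6+S(th).apply(g),Rt(yaw,th))
show([pose(65*(1-k),k) for k in np.arange(1,13)/12]); print(pose(0,1)[0])
c=[ray("scene",(270+x/4-.4,110+y/4-.4),.056) for x,y in [(130,323),(283,323),(315,416),(150,418)]]
print("pan scene",np.round(c,4),np.mean(c,0))
```

```text
[ 0.5505138  -0.18140819  0.18646171]
[0.0118, -0.0, 0.0261, 0.0004, -0.03, 0.0005]
[0.0207, -0.0, 0.0523, 0.0004, -0.0601, 0.0005]
[0.0267, -0.0, 0.0783, 0.0004, -0.0902, 0.0005]
[0.0299, -0.0001, 0.1038, 0.0004, -0.1203, 0.0005]
[0.0331, -0.0001, 0.1349, 0.0005, -0.1504, 0.0004]
[0.0455, -0.0001, 0.1902, 0.0005, -0.1805, 0.0004]
[0.0552, -0.0001, 0.2443, 0.0005, -0.2106, 0.0004]
[0.0624, -0.0002, 0.2968, 0.0005, -0.2407, 0.0004]
[0.0673, -0.0002, 0.3477, 0.0005, -0.2708, 0.0004]
[0.07, -0.0002, 0.3966, 0.0006, -0.3009, 0.0003]
[0.0708, -0.0002, 0.4434, 0.0006, -0.331, 0.0003]
[0.0698, -0.0003, 0.488, 0.0006, -0.3611, 0.0003]
[0.64712025 0.02565236 0.25246171]
pan scene [[0.3891 0.1821 0.056 ]
 [0.39   0.301  0.056 ]
 [0.508  0.2987 0.056 ]
 [0.5091 0.1803 0.056 ]] [0.4490498  0.24051449 0.056     ]
```

```bash
python3 -m handwheel '[[0.0118,0,0.026,0,-0.03,0,-1],[0.0207,0,0.052,0,-0.06,0,-1],[0.0267,0,0.078,0,-0.09,0,-1],[0.03,0,0.104,0,-0.12,0,-1],[0.033,0,0.135,0,-0.15,0,-1],[0.0455,0,0.19,0,-0.18,0,-1],[0.055,0,0.244,0,-0.21,0,-1],[0.0624,0,0.297,0,-0.24,0,-1],[0.067,0,0.348,0,-0.27,0,-1],[0.07,0,0.397,0,-0.3,0,-1],[0.071,0,0.443,0,-0.33,0,-1],[0.07,0,0.488,0,-0.361,0,-1]]' 25
python3 - <<'E'
from h import *
p,R=state(); print(p,(Rt(65,0).inv()*R).as_rotvec()*57.3)
im=eyes.read_camera("scene")[:,:,::-1]; t=eyes.read_camera("top")[:,:,::-1]
cv2.imwrite("pics/s5.png",im); cv2.imwrite("pics/t5.png",t)
a=np.hstack([cv2.resize(im[120:245,130:260],None,fx=4,fy=4,interpolation=cv2.INTER_CUBIC),cv2.resize(t[140:190,300:350],None,fx=5,fy=10,interpolation=cv2.INTER_CUBIC)]); cv2.imwrite("pics/c7.png",a)
w1=(np.array([.62,.16,.22]),Rt(30)); show([w1]); w2=(np.array([.529,.2403,.15]),Rt(0)); show([w2],w1)
E
```

```text
time: 17.2
eef_pos: [0.6474, 0.0264, 0.2526]
tcp_rot: [0.844, 0.537, -0.0, 0.001]
contact_force: [0.3, -0.3, -0.9]
opening: 0.157
finger_force: 25.4
[0.64741466 0.02642849 0.25257825] [-0.1036546  -0.09196122  0.03546061]
[0.2695, -0.1997, 0.0782, -0.0004, -0.0001, 0.1954]
[-0.0966, -0.2876, 0.175, 0.0, 0.0, 0.1667]
```

View pics/c7.png

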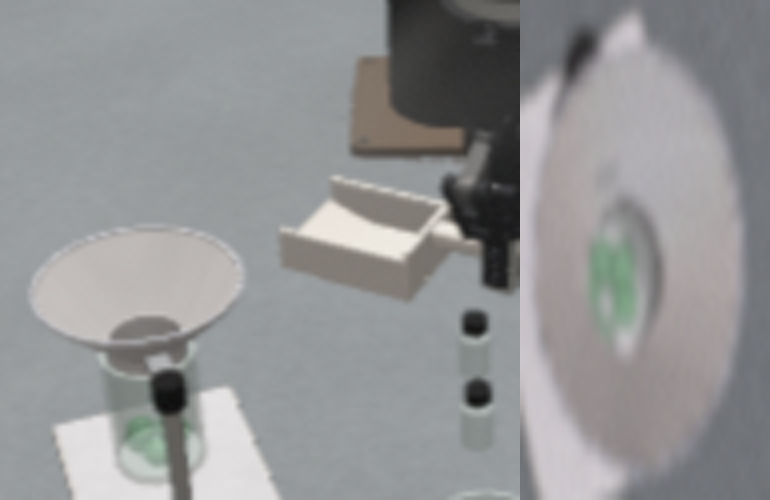

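The crop shows the scoop empty and level at (360,235), the funnel cone clear, and the sweets in the jar at (155,440) and seen through the spout at (612,285). The funnel and vials are undisturbed. I'm taking the scoop back to the scale.

```bash
python3 -m handwheel '[[0.022,-0.017,0.006,0,0,0.016,-1],[0.045,-0.034,0.013,0,0,0.033,-1],[0.067,-0.05,0.02,0,0,0.049,-1],[0.09,-0.067,0.026,0,0,0.065,-1],[0.112,-0.083,0.033,0,0,0.081,-1],[0.135,-0.1,0.039,0,0,0.098,-1],[0.157,-0.117,0.046,0,0,0.114,-1],[0.18,-0.133,0.052,0,0,0.13,-1],[0.202,-0.15,0.059,0,0,0.147,-1],[0.225,-0.167,0.065,0,0,0.163,-1],[0.247,-0.183,0.072,0,0,0.179,-1],[0.2695,-0.2,0.078,0,0,0.1954,-1]]' 25
python3 -m handwheel '[[-0.01,-0.029,0.017,0,0,0.017,-1],[-0.02,-0.058,0.035,0,0,0.033,-1],[-0.029,-0.086,0.052,0,0,0.05,-1],[-0.039,-0.115,0.07,0,0,0.067,-1],[-0.048,-0.144,0.087,0,0,0.083,-1],[-0.058,-0.173,0.105,0,0,0.1,-1],[-0.068,-0.2,0.122,0,0,0.117,-1],[-0.077,-0.23,0.14,0,0,0.133,-1],[-0.087,-0.259,0.157,0,0,0.15,-1],[-0.0966,-0.2876,0.175,0,0,0.1667,-1],[-0.0966,-0.2876,0.175,0,0,0.1667,-1],[-0.0966,-0.2876,0.175,0,0,0.1667,-1]]' 25
python3 - <<'E'
from h import *
p,R=state(); print(p,(Rt(0).inv()*R).as_rotvec()*57.3)
im=eyes.read_camera("scene")[:,:,::-1]; cv2.imwrite("pics/s6.png",im)
cv2.imwrite("pics/c8.png",cv2.resize(im[130:240,280:380],None,fx=5,fy=5,interpolation=cv2.INTER_CUBIC))
show([([.529,.2403,.095],Rt(0)),([.529,.2403,.0845],Rt(0))])
o=np.array([.529-.0805,.2403,p[2]-.028])
for n,q in dict(handle_end_top=[.12,0,.034],tray_backR_top=[.036,-.033,.028],tray_backR_bot=[.036,-.033,0],backL_top=[.036,.033,.028],lipL_top=[-.045,.033,.028]).items():
    print(n,((proj("scene",o+q)[0]-[280,130]+.4)*5).round())
E
```

```text
time: 18.8
eef_pos: [0.6203, 0.1567, 0.2213]
tcp_rot: [0.967, 0.256, 0.001, -0.0]
contact_force: [-0.7, 0.0, -0.4]
opening: 0.162
finger_force: 25.4
time: 20.3
eef_pos: [0.5304, 0.2371, 0.1515]
tcp_rot: [1.0, -0.002, 0.001, -0.0]
contact_force: [-0.3, -0.7, -1.1]
opening: 0.153
finger_force: 25.4
[0.53042103 0.23710225 0.15152268] [0.01859718 0.14558507 0.20785691]
[-0.0043, -0.0079, 0.1415, -0.0001, -0.0009, -0.0013]
[-0.0044, -0.0079, 0.1677, -0.0001, -0.0009, -0.0013]
handle_end_top [288. 336.]
tray_backR_top [196. 257.]
tray_backR_bot [191. 299.]
backL_top [315. 257.]
lipL_top [285. 182.]
```

View pics/c8.png

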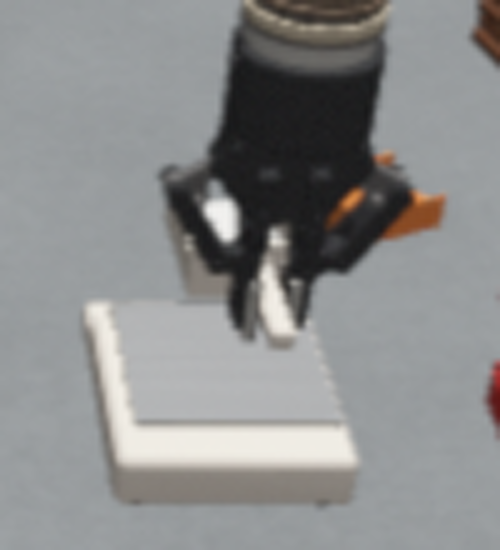

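```bash
python3 -m handwheel '[[-0.004,-0.008,0.01,0,-0.001,-0.001,-1],[-0.004,-0.008,0.03,0,-0.001,-0.001,-1],[-0.004,-0.008,0.055,0,-0.001,-0.001,-1],[-0.004,-0.008,0.08,0,-0.001,-0.001,-1],[-0.004,-0.008,0.105,0,-0.001,-0.001,-1],[-0.004,-0.008,0.125,0,-0.001,-0.001,-1],[-0.004,-0.008,0.14,0,-0.001,-0.001,-1],[-0.004,-0.008,0.15,0,-0.001,-0.001,-1],[-0.004,-0.008,0.155,0,-0.001,-0.001,-1],[-0.004,-0.008,0.155,0,-0.001,-0.001,-1],[-0.004,-0.008,0.155,0,-0.001,-0.001,-1]]' 25
python3 -m handwheel '[[0,0,0.003,0,0,0,-1],[0,0,0.006,0,0,0,-1],[0,0,0.009,0,0,0,-1],[0,0,0.0115,0,0,0,-1],[0,0,0.0135,0,0,0,-1],[0,0,0.015,0,0,0,-1],[0,0,0.015,0,0,0,-1],[0,0,0.015,0,0,0,-1]]' 25
python3 -c "
from h import *
for i in range(4): s=monitor.get_state(); print(s['eef_pos'],s['contact_force'],s['wrist_torque'])"
```

```text
time: 21.72
eef_pos: [0.5286, 0.2408, 0.0892]
tcp_rot: [1.0, -0.0, -0.001, -0.0]
contact_force: [-0.4, -0.6, -1.0]
opening: 0.157
finger_force: 25.4
time: 22.72
eef_pos: [0.5283, 0.2407, 0.0829]
tcp_rot: [1.0, -0.0, -0.001, 0.0]
contact_force: [-0.3, 0.4, 0.1]
opening: 0.159
finger_force: 25.4
[0.52832043 0.24071624 0.08291933] [-0.2706038   0.44519011  0.09929319] [-0.04372047  0.0029324  -0.05624845]
[0.52832043 0.24071624 0.08291933] [-0.2706038   0.44519011  0.09929319] [-0.04372047  0.0029324  -0.05624845]
[0.52832043 0.24071624 0.08291933] [-0.2706038   0.44519011  0.09929319] [-0.04372047  0.0029324  -0.05624845]
[0.52832043 0.24071624 0.08291933] [-0.2706038   0.44519011  0.09929319] [-0.04372047  0.0029324  -0.05624845]
```

```bash
python3 -m handwheel '[[0,0,0.001,0,0,0,-1],[0,0,0.002,0,0,0,-1],[0,0,0.002,0,0,0,-1],[0,0,0.002,0,0,0,-1]]' 25
python3 -m handwheel '[[0,0,0,0,0,0,-0.6],[0,0,0,0,0,0,-0.5],[0,0,0,0,0,0,-0.4],[0,0,0,0,0,0,-0.2],[0,0,0,0,0,0,0],[0,0,0,0,0,0,0],[0,0,0,0,0,0,0],[0,0,0,0,0,0,0]]'
python3 -m handwheel '[[0,0,-0.02,0,0,0,0],[0,0,-0.05,0,0,0,0],[0,0,-0.09,0,0,0,0],[0,0,-0.15,0,0,0,0],[0,0,-0.25,0,0,0,0],[0,0,-0.35,0,0,0,0],[0,0,-0.45,0,0,0,0],[0,0,-0.5,0,0,0,0],[0,0,-0.5,0,0,0,0]]'
python3 -m handwheel '[[0,0.12,0,0,0,0,0],[0,0.24,0,0,0,0,0],[0,0.36,0,0,0,0,0],[0,0.48,0,0,0,0,0],[0,0.6,0,0,0,0,0],[0,0.6,0,0,0,0,0],[0,0.6,0,0,0,0,0]]'
python3 - <<'E'
from h import *
im=eyes.read_camera("scene")[:,:,::-1]; t=eyes.read_camera("top")[:,:,::-1]
cv2.imwrite("pics/s7.png",im); cv2.imwrite("pics/t7.png",t)
T=np.hstack([cv2.resize(t[155:230,150:216],None,fx=5,fy=5,interpolation=cv2.INTER_CUBIC),cv2.resize(im[165:240,285:361],None,fx=5,fy=5,interpolation=cv2.INTER_CUBIC)])
cv2.imwrite("pics/c9.png",T)
E
```

```text
time: 23.22
eef_pos: [0.5284, 0.2407, 0.0822]
tcp_rot: [1.0, -0.0, -0.001, 0.0]
contact_force: [-0.5, 0.0, 0.3]
opening: 0.159
finger_force: 25.6
time: 24.22
eef_pos: [0.5283, 0.2407, 0.0821]
tcp_rot: [1.0, -0.0, -0.001, 0.0]
contact_force: [0.0, -0.6, -0.1]
opening: 0.5
finger_force: 0.0
time: 25.35
eef_pos: [0.5294, 0.2409, 0.2843]
tcp_rot: [1.0, -0.0, 0.001, -0.0]
contact_force: [0.7, 0.5, -0.3]
opening: 0.498
finger_force: 0.0
time: 26.22
eef_pos: [0.5278, 0.001, 0.2803]
tcp_rot: [1.0, -0.001, -0.002, -0.0]
contact_force: [-0.5, 0.6, -0.5]
opening: 0.502
finger_force: 0.0
```

View pics/c9.png

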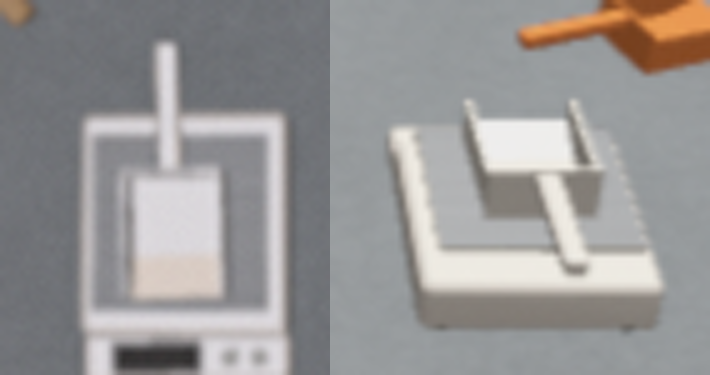

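The crop shows the empty scoop flat on the pan, with its handle end at (166,42) and tray centred near the pan's middle at (175,235). I'll check the numbers.

Run:
```python
from h import *
a=ray("top",(182.8,163),.0895); b=ray("top",(150+170/5-.4,155+165/5-.4),.0895); print("top end",a,"root",b)
c=ray("scene",(285+245/5-.4,165+266/5-.4),.0895); print("scene end",c)
print("origin est", (a-[.12,0,0]),(c-[.12,0,0]),"pan .4484 .2403")
o=np.array([.4484,.2403,.0555])
for q in ([.12,0,.034],[.036,.033,.028],[.036,-.033,.028],[-.046,.033,.028],[-.046,-.033,.028]): print(q,((proj("top",o+q)[0]-[150,155]+.4)*5).round(),((proj("scene",o+q)[0]-[285,165]+.4)*5+[330,0]).round())
```

```text
top end [0.56567368 0.24172312 0.0895    ] root [0.4846217  0.24048118 0.0895    ]
scene end [0.56937706 0.23957139 0.0895    ]
origin est [0.44567368 0.24172312 0.0895    ] [0.44937706 0.23957139 0.0895    ] pan .4484 .2403
[0.12, 0, 0.034] [168.  38.] [576. 265.]
[0.036, 0.033, 0.028] [122. 167.] [603. 182.]
[0.036, -0.033, 0.028] [222. 165.] [488. 183.]
[-0.046, 0.033, 0.028] [124. 292.] [574. 103.]
[-0.046, -0.033, 0.028] [224. 289.] [466. 103.]
```

Every check puts the scoop within about 2–3 mm of the pan centre, and the arm is clear. Handing in.

```bash
python3 -c "
from plant import ctrl; print(ctrl.sign_off())"
```

```text
the job is handed in; nothing more can be done
None
```

The job is handed in at about 26 s: the sweets went through the funnel into the jar (scoop and funnel empty afterwards, though I could not count all five in the jar), and the scoop, gripped at about 25 N, lies flat within about 3 mm of the pan's middle, with nothing else seen to move.

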